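Unstack the weld fit-up kit onto its stations

ROBOT

A 6-joint arm with a two-finger parallel gripper is mounted at the origin on a cart in front of the work surface, level with it; the furniture and walls round the work are solid. World frame = base frame: x ahead of the robot, y to its left, z up, the work surface at z = 0. Lengths are in m, angles in rad, forces in N, time in s.
With the tool pointing down it reaches from about 0.25 to 0.775 m from the base axis. Payload 4 kg.
Tool frame: the origin (TCP) lies where the fingers leave the gripper's body, on its centre line; the fingertips stand 97 mm ahead of it and the grasp point (between the pads) lies 78 mm ahead of it; z points along the fingers, y is the line along which they close (so a half turn about z gives the same grasp; the last joint's range is limited). The gripper opens to 94 mm and grips with 3 to 60 N. Pads are 16 mm wide; open, the fingers measure 119 mm over their backs; the gripper's body (75 mm by 177 mm) begins 78 mm behind the grasp point.
Start: joints at [-0.103, 0.087, 1.371, -0, 1.684, -0.103], TCP at [0.55, -0, 0.303] pointing down, gripper open.
Joint ranges: [-3.1, 3.1], [-0.76, 2.03], [0.27, 2.55], [-1.08, 4.22], [0.17, 2.65], [-2.57, 2.57]. Speed limits (rad/s): [2.79, 2.79, 3.14, 3.14, 3.14, 3.14].

INTERFACE

Orientations are given as a unit quaternion [w, x, y, z].
In Python, from workcell import bot gives the robot as it stands. The module is installed in compiled form; this text tells all that it offers.
- The arm moves only by the tool move_arm, never from a script. Its argument "plan" is a list of rows, each a list of 3 entries, a list of its own where there are three numbers: the closure in counts, from 0 (fully open) to 255 (shut), then the shift along the tool's x, y, z in mm, then the turn about the tool's z in rad. A call has 1 to 20 rows; each row is the pose to reach, as a shift and turn from the pose commanded when the call began, along the tool's axes at that moment; what a row does not reach only later rows make up. A row lasts 1/8 s, in which the tool goes at most 62.5 mm and 10.7 degrees, less where a joint would pass 70% of its speed; a pose out of reach is approached as far as the arm can. A call with a gripper value outside its range is refused whole. The fingers move at their own pace and stop on an object; the grip force is fixed at half the most. Time passes only in rows, so rows that repeat a pose let the fingers close. It gives the time, the measured TCP pose, the force, the opening and the grip force at its end, in the units of the state.
- bot.read_state(): the state, without advancing time (a new reading comes with each control period).
- bot.read_camera(name): name is "scene" or "side" or "wrist"; returns a dict with "image" (420x560x3 uint8, blue, green, red), "K" (3x3 intrinsics, pixels), "position" and "attitude" of the camera in the world. Camera axes: x right, y down, z forward; pixel columns grow to the right and rows downward; lengths in m; the calibration is good to about 2 mm. A picture is of the moment at which its call begins. There is no depth.
- bot.finish_job(): hands the job in; it is judged then, once.
Trained networks look in a picture, given as the dict that the camera call returned (one of the last four; its "shot" number tells which), for a name from the list of things; names that differ only in an ending like _2 or _b are one class to them, and where a whole thing is asked for, a point or a joint stands for the part that bears it (a point fixed in the world has none). Each returns a list of dicts, best first, with "conf" (0 to 1); they miss things now and then, are a little off and sometimes report something else, mostly with a low value. They report only what shows in the picture. A call takes as long as a camera call. They do not tell look-alikes from the thing itself.
- bot.look_for(picture, target): "at" ([column, row] in pixels, amid what is visible of it).
- bot.regions_of(picture, target): "mask" (420x560 bool, what is visible of it) and "at" ([column, row] in pixels, amid what is visible of it).
- bot.mark_of(picture, target): "at" ([column, row] in pixels: a listed point, or the origin of a listed thing).
The state is a dict: "clock": time; "joint_positions": joint angles; "qd": joint speeds; "joint_torque": joint torques, N m; "tool_pos": TCP position; "eef_rot": TCP orientation; "ft_force": force on the tool from outside, world axes, zero at the start; "torque": the same for the moment, N m; "opening": opening from 0.0 (shut) to 1.0 (fully open); "grip_force": force on a finger pad.
Only numpy, scipy, OpenCV 4.12 (cv2) and the standard library are available. Lean on these libraries where they do the work, as an engineer would, in place of code of your own. Each camera call takes 0.05 s, during which the arm holds its last target. There are 200 camera calls.

TASK

Take the stack of steel fit-up parts apart from the top, one piece at a time and without shifting the pieces still stacked, and set each on its own station on the bench: the round pipe stub upright over the thin pin, the piece of square tube upright over the thick pin, the round disc flat between the dowels of the round seat, and the square base plate flat inside the corner stops of the square seat. Leave all four seated there, and do not disturb the tin or the cold chisel.

Things in the scene. Friction and masses are not known exactly. Their poses are not given: they have to be found in the camera images.
- square_tube: Short offcut of dark steel square tube, 48 x 48 mm outside, 45 mm tall, wall 6 mm, open right through (36 x 36 mm), 0.2 kg; second from the top, standing upright on the disc. Origin: centre of its underside; z up. x and y square to its faces.
- disc: Plain solid round steel disc, diameter 60 mm, 18 mm thick, 0.3 kg; third from the top, lying on the base plate. Origin: centre of its underside; z up.
- pipe_stub: Grey-brown round steel pipe stub, outer diameter 48 mm, 55 mm tall, bore about 37 mm clear right through, 0.16 kg; on top of the stack, standing upright on the square tube, its underside about 83 mm above the bench. Origin: centre of its underside; z up.
- base_plate: Square steel plate 68 x 68 mm, 20 mm thick, with four small dark bolt holes, 0.5 kg; lowest in the stack, lying on the bench. Origin: centre of its underside; z up. x and y parallel to its sides.
- thin_pin: Station for the pipe stub, fixed to the bench: round grey base, diameter 72 mm, 6 mm thick, with one upright steel pin in the middle, diameter 12 mm, its top 31 mm above the bench. The seated stub stands on the base, round the pin. Origin: centre of its underside; z up.
- round_seat: Station for the disc, fixed to the bench: round grey base, diameter 108 mm, 6 mm thick, with four upright steel dowels of diameter 8 mm at x = +-29, y = +-29 mm, their tops 16 mm above the bench. The disc lies on the base between the dowels with about 7 mm play; the fingers pass between dowels when they close along the seat's x or y axis. Origin: centre of its underside; z up.
- thick_pin: Station for the square tube, fixed to the bench: square grey base 80 x 80 mm, 6 mm thick, with a screw head at each corner and one upright steel pin in the middle, diameter 22 mm, its top 31 mm above the bench. The seated tube stands on the base, round the pin, turned any way. Origin: centre of its underside; z up.
- square_seat: Station for the base plate, fixed to the bench: square grey base 108 x 108 mm, 6 mm thick, with a steel L-shaped stop at each corner, tops 16 mm above the bench. The stops' inner faces enclose a square of 84 x 84 mm (8 mm play each side of the plate); between the stops the middle 44 mm or more of every side is open for the fingers. The plate lies on the base, turned like the seat (any quarter turn). Origin: centre of its underside; z up. x and y parallel to its sides.
- gel_tin: Bystander: round grey tin with a white lid, diameter 69 mm, 52 mm tall, loose on the bench left of the stack. Not to be moved. Origin: centre of its underside; z up.
- cold_chisel: Bystander: grey steel cold chisel, 180 mm long, 18 mm wide, 14 mm high, lying across the bench (long axis y), loose on the bench beyond the stations. Not to be moved. Origin: centre of its underside; z up.
Things that resemble listed ones, but are neither listed nor needed, are in the scene too. What is shaped like the square_tube but yellow is not meant.

How it is judged:
On the way, in this order (a step that is already met when the one before it is completed fails the run):
1. the pipe stub stands over the thin pin, the rest of the stack still where it was (horizontal distance between pipe_stub and thin_pin below 0.015 m and z of pipe_stub in the frame of thin_pin between 0.003 and 0.01 m and angle between pipe_stub's own z axis and vertical below 0.08 rad and distance of each of square_tube, disc, base_plate from where it was at the start of the episode below 0.03 m), for 0.2 s.
2. the square tube stands over the thick pin, the disc and the base plate still where they were (horizontal distance between square_tube and thick_pin below 0.015 m and z of square_tube in the frame of thick_pin between 0.003 and 0.01 m and angle between square_tube's own z axis and vertical below 0.08 rad and distance of each of disc, base_plate from where it was at the start of the episode below 0.03 m), for 0.2 s.
3. the disc lies in the round seat, the base plate still where it was (horizontal distance between disc and round_seat below 0.015 m and z of disc in the frame of round_seat between 0.003 and 0.01 m and angle between disc's own z axis and vertical below 0.08 rad and distance of base_plate from where it was at the start of the episode below 0.03 m), for 0.2 s.
4. the base plate lies in the square seat (horizontal distance between base_plate and square_seat below 0.015 m and z of base_plate in the frame of square_seat between 0.003 and 0.01 m and angle between base_plate's own z axis and vertical below 0.08 rad), for 0.2 s.
At the end, for the whole second after the job is handed in: Pipe stub on the thin pin's base, disc on the round seat, square tube on the thick pin's base and base plate on the square seat: each centred within 15 mm, its underside 3 to 10 mm above the bench (resting on the 6 mm base), upright or flat within 0.08 rad, at rest (all of step 4 and horizontal distance between pipe_stub and thin_pin below 0.015 m and z of pipe_stub in the frame of thin_pin between 0.003 and 0.01 m and angle between each of pipe_stub, square_tube, disc's own z axis and vertical below 0.08 rad and linear speed of each of pipe_stub, square_tube, disc, base_plate below 0.02 m/s and horizontal distance between square_tube and thick_pin below 0.015 m and z of square_tube in the frame of thick_pin between 0.003 and 0.01 m and horizontal distance between disc and round_seat below 0.015 m and z of disc in the frame of round_seat between 0.003 and 0.01 m); the robot touches nothing.
It fails at once if the tin is moved more than 20 mm (distance of gel_tin from where it was at the start of the episode above 0.02 m).
It fails at once if the cold chisel is moved more than 20 mm (distance of cold_chisel from where it was at the start of the episode above 0.02 m).
It also fails if it takes over 104 s, if anything falls off the work surface, if the arm or the gripper's body presses on something with over 40 N, if the wrist force passes 120 N, or if a joint passes its speed limit or range.

## Working session

There is one attempt and no reset: what is moved stays moved. The work goes in short steps, Python scripts to look and compute and a tool call to move; the robot and the scene stay as the last step left them, time stands still between calls to the robot, and variables do not carry over. Pictures are saved under pics/ and viewed, at most 17 in all, crops included, and the job is handed in when it is done.

Besides the shell and the picture viewer there is one more tool, called as name([rows], argument=value, ...), one row to a line, values as JSON. move_arm: Moves the arm, as the interface text tells. Its arguments: {"type":"object","properties":{"plan":{"type":"array","items":{"type":"array"}}},"required":["plan"]}

```bash
mkdir -p pics; cat > h.py <<'E'
import numpy as np, cv2
from workcell import bot
from scipy.spatial.transform import Rotation as R
def rot(c):
    a=np.array(c["attitude"])
    return a if a.shape==(3,3) else R.from_quat(a[[1,2,3,0]]).as_matrix()
def ray(c,px):
    d=rot(c)@np.linalg.inv(c["K"])@np.array([px[0],px[1],1.]); return np.array(c["position"]),d
def onz(c,px,z):
    p,d=ray(c,px); return p+d*(z-p[2])/d[2]
def proj(c,P):
    q=np.array(c["K"])@(rot(c).T@(np.array(P)-np.array(c["position"]))); return q[:2]/q[2]
def tri(obs):
    A=np.zeros((3,3));b=np.zeros(3)
    for c,px in obs:
        p,d=ray(c,px);d=d/np.linalg.norm(d);M=np.eye(3)-np.outer(d,d);A+=M;b+=M@p
    return np.linalg.solve(A,b)
E
python3 - <<'E'
from h import *
names="square_tube disc pipe_stub base_plate thin_pin round_seat thick_pin square_seat gel_tin cold_chisel".split()
s=bot.read_state();print(s)
for n in("scene","side","wrist"):
    c=bot.read_camera(n);cv2.imwrite(f"pics/{n}0.png",c["image"]);print(n,c["K"],c["position"],c["attitude"])
    for t in names:
        print(t,[(np.round(m["at"]),round(m["conf"],2),np.round(onz(c,m["at"],0),3)) for m in bot.mark_of(c,t)[:3]])
E
```

```text
{'clock': 0.0, 'joint_positions': array([-1.03115918e-01,  8.79861645e-02,  1.37222720e+00, -1.79651269e-05,
        1.68359171e+00, -1.03071697e-01]), 'qd': array([ 0.00115645, -0.00114406,  0.00155532,  0.00081517, -0.00150426,
        0.00077185]), 'joint_torque': array([ 1.28542815e-03, -3.40182602e+01, -3.02423716e+01,  7.18220207e-02,
        3.29729996e-02, -1.13141955e-04]), 'tool_pos': array([5.49675681e-01, 1.56391499e-05, 3.01500629e-01]), 'eef_rot': array([-8.52927981e-04,  7.07122691e-01,  7.07090006e-01, -7.04488252e-04]), 'ft_force': array([-0.08362169,  0.31745517, -0.46525   ]), 'torque': array([-0.01851732,  0.00308767,  0.00777159]), 'grip_force': 0.0, 'opening': 1.0006651590266926}
scene [[531.17746965   0.         282.37048032]
 [  0.         531.17746965 203.85125239]
 [  0.           0.           1.        ]] [ 0.22509667 -0.55889774  0.68010962] [-0.44949108  0.86419305 -0.20191774  0.10177121]
square_tube [(array([215., 238.]), 0.59, array([0.471, 0.263, 0.   ]))]
disc [(array([214., 249.]), 0.81, array([0.457, 0.233, 0.   ]))]
pipe_stub [(array([209., 217.])
[... 1881 characters left out ...]
4.61529397   0.         275.60659364]
 [  0.         304.61529397 205.09637413]
 [  0.           0.           1.        ]] [0.55005668 0.08056091 0.38634826] [ 1.37643083e-01  9.90481867e-01  1.66412674e-05 -2.29732565e-04]
square_tube [(array([117.,  88.]), 0.87, array([0.361, 0.116, 0.   ])), (array([458., 176.]), 0.56, array([0.784, 0.01 , 0.   ]))]
disc [(array([311., 164.]), 0.35, array([0.595, 0.025, 0.   ]))]
pipe_stub []
base_plate []
thin_pin [(array([308., 162.]), 0.65, array([0.591, 0.028, 0.   ]))]
round_seat []
thick_pin [(array([200., 189.]), 0.74, array([ 0.452, -0.008,  0.   ]))]
square_seat []
gel_tin []
cold_chisel [(array([457., 172.]), 0.58, array([0.782, 0.015, 0.   ]))]
```

View pics/scene0.png

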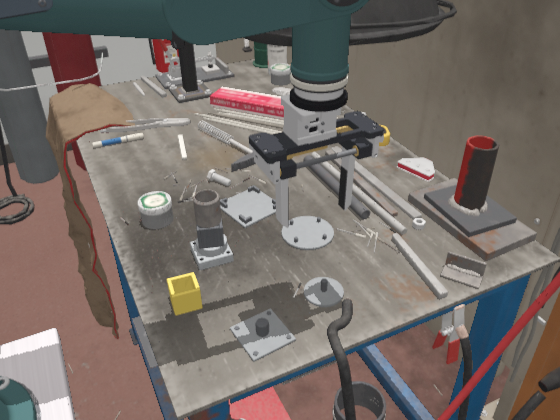

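View pics/wrist0.png

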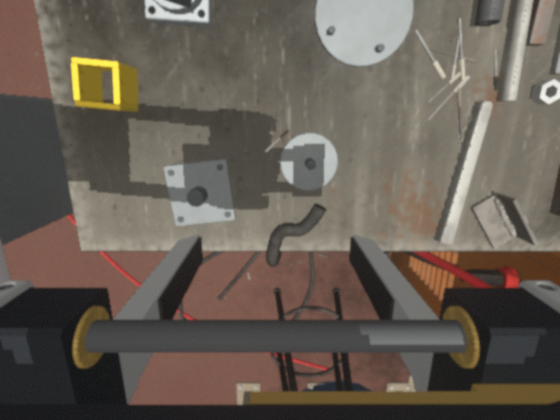

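Scene picture: the stack has the pipe at (207,205), tube at (210,240) and plate at (212,252). The stations are thin pin (323,292), thick pin (263,332), round seat (307,233) and square seat (248,207). The tin is at (155,209) and the chisel at (416,263).
Could be mistaken:
- For the tube: the yellow tube at (184,292), which is not meant. The dark one in the stack at (210,240) is.
- For the pipe stub: the red-brown pipe on the welded plate at (477,170). The grey one at (207,205) on the stack is meant.

The wrist picture shows thick pin (197,195), thin pin (310,163) and the yellow tube (100,83). Next I go above the stack.

move_arm([
  [0,[50,-25,-60],0],
  [0,[100,-50,-100],0],
  [0,[150,-75,-100],0],
  [0,[200,-104,-100],0],
  [0,[200,-104,-100],0],
  [0,[200,-104,-100],0],
  [0,[200,-104,-100],0],
])

```text
clock: 2.52
tool_pos: [0.4467, 0.1989, 0.4022]
eef_rot: [0.0, 0.708, 0.706, -0.001]
ft_force: [0.3, -1.0, 0.5]
opening: 0.998
grip_force: 0.0
```

```bash
python3 - <<'E'
from h import *
names="square_tube disc pipe_stub base_plate thin_pin round_seat thick_pin square_seat gel_tin".split()
s=bot.read_state();print(s["tool_pos"],s["clock"])
cs={n:bot.read_camera(n) for n in("scene","side","wrist")}
cv2.imwrite("pics/wrist1.png",cs["wrist"]["image"])
im=cs["scene"]["image"][150:300,110:310];cv2.imwrite("pics/scenecrop1.png",cv2.resize(im,None,fx=3.5,fy=3.5))
zz=dict(square_tube=.038,disc=.02,pipe_stub=.083)
for n,c in cs.items():
    print(n)
    for t in names:
        print(t,[(np.round(m["at"]),round(m["conf"],2),np.round(onz(c,m["at"],zz.get(t,0)),3)) for m in bot.mark_of(c,t)[:3]])
E
```

```text
[0.44668506 0.19891342 0.40217107] 2.525
scene
square_tube [(array([184., 302.]), 0.94, array([0.351, 0.08 , 0.038])), (array([212., 237.]), 0.86, array([0.454, 0.224, 0.038])), (array([215., 246.]), 0.24, array([0.448, 0.194, 0.038]))]
disc [(array([214., 247.]), 0.63, array([0.453, 0.215, 0.02 ]))]
pipe_stub [(array([210., 218.]), 0.84, array([0.454, 0.222, 0.083]))]
base_plate [(array([209., 260.]), 0.81, array([0.437, 0.204, 0.   ]))]
thin_pin [(array([324., 294.]), 0.68, array([0.591, 0.025, 0.   ]))]
round_seat [(array([307., 232.]), 0.56, array([0.649, 0.197, 0.   ]))]
thick_pin [(array([262., 332.]), 0.93, array([ 0.456, -0.005,  0.   ]))]
square_seat [(array([249., 206.]), 0.83, array([0.578, 0.336, 0.   ]))]
gel_tin [(array([158., 222.]), 0.62, array([0.382, 0.37 , 0.   ]))]
side
square_tube [(array([207., 285.]), 0.87, array([0.348, 0.073, 0.038])), (array([409., 243.]), 0.35, array([ 0.739, -0.025,  0.038]))]
disc [(array([224., 239.]), 0.76, array([0.449, 0.218, 0.02 ]))]
pipe_stub [(array([221., 212.]), 0.9, array([0.451, 0.223, 0.083]))]
base_plate [(array([228., 250.]
[... 567 characters left out ...]
51, 0.218, 0.038])), (array([228., 218.]), 0.67, array([0.373, 0.132, 0.038]))]
disc [(array([277., 161.]), 0.8, array([0.449, 0.217, 0.02 ]))]
pipe_stub [(array([273., 164.]), 0.63, array([0.443, 0.222, 0.083]))]
base_plate []
thin_pin [(array([360., 268.]), 0.72, array([0.595, 0.025, 0.   ])), (array([366.,  85.]), 0.34, array([0.581, 0.327, 0.   ]))]
round_seat [(array([279., 160.]), 0.68, array([0.452, 0.216, 0.   ]))]
thick_pin [(array([279., 284.]), 0.65, array([ 0.452, -0.004,  0.   ]))]
square_seat [(array([364.,  85.]), 0.64, array([0.579, 0.327, 0.   ])), (array([278., 162.]), 0.3, array([0.451, 0.213, 0.   ]))]
gel_tin [(array([230.,  50.]), 0.82, array([ 0.381,  0.375, -0.   ]))]
```

View pics/wrist1.png

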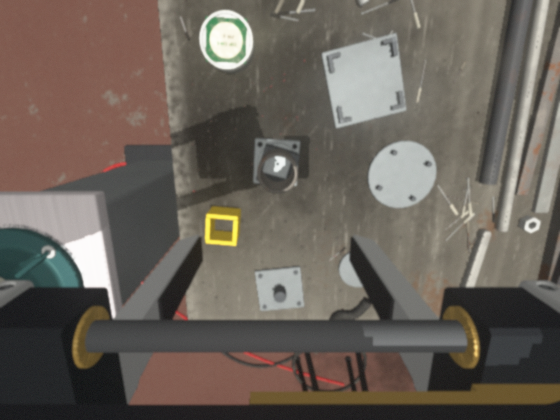

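View pics/scenecrop1.png

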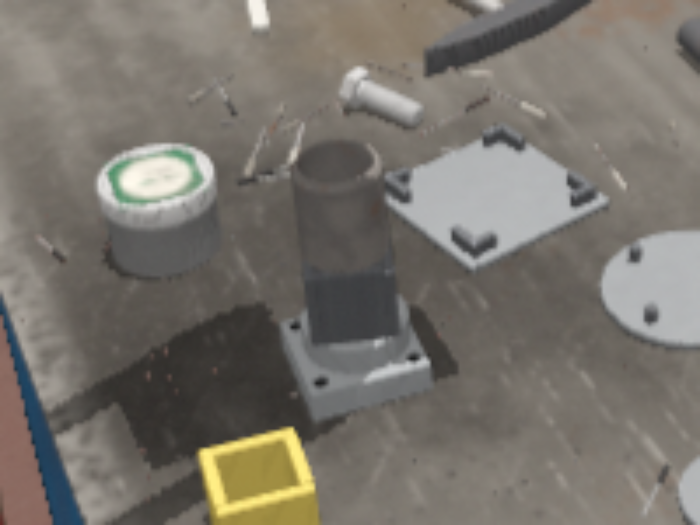

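The wrist picture shows the stack at (278,163), tin at (228,40), square seat at (365,82), round seat at (402,174) and thick pin at (279,290). The crop confirms the grey pipe on the dark square tube, disc and plate. The yellow tube stands apart, and the closing line along x is clear. Now the yaws and centres from masks.

```bash
cat >> h.py <<'E'
def rect(c,t,z):
    out=[]
    for m in bot.regions_of(c,t)[:3]:
        cs,_=cv2.findContours(m["mask"].astype(np.uint8),cv2.RETR_EXTERNAL,cv2.CHAIN_APPROX_NONE)
        k=max(cs,key=cv2.contourArea)[:,0]
        w=np.array([onz(c,p,z)[:2] for p in k])*1000
        r=cv2.minAreaRect(w.astype(np.float32)); out.append((round(m["conf"],2),np.round(r[0],1),np.round(r[1],1),round(r[2],1)))
    return out
def topdown(c,z,x0,x1,y0,y1,s=2):  # s px per mm; up=+x? cols=+x, rows=-y
    src=np.float32([[x0,y1],[x1,y1],[x1,y0],[x0,y0]])
    px=np.float32([proj(c,[*p,z]) for p in src])
    W,H=int((x1-x0)*1000*s),int((y1-y0)*1000*s)
    return cv2.warpPerspective(c["image"],cv2.getPerspectiveTransform(px,np.float32([[0,0],[W,0],[W,H],[0,H]])),(W,H),flags=cv2.INTER_CUBIC)
E
python3 - <<'E'
from h import *
c=bot.read_camera("wrist")
for t,z in dict(pipe_stub=.138,base_plate=.02,square_seat=.006,round_seat=.006,thick_pin=.006,thin_pin=.006,square_tube=.083).items(): print(t,rect(c,t,z))
c2=bot.read_camera("scene")
for t,z in dict(base_plate=.02,square_seat=.006,round_seat=.006,thick_pin=.006,thin_pin=.006).items(): print(t,rect(c2,t,z))
a=topdown(c,.006,.38,.72,.13,.40);cv2.imwrite("pics/td1.png",a)
E
```

```text
pipe_stub [(0.83, array([448.6, 221. ]), array([46.4, 51.2]), 0.0)]
base_plate [(0.73, array([447.4, 240.1]), array([67.7, 27.8]), 8.3), (0.19, array([640.4, 194.8]), array([104.3, 103.9]), 47.5)]
square_seat [(0.65, array([576.3, 330.3]), array([109. , 107.6]), 13.7), (0.41, array([447.3, 198.1]), array([65.9, 72. ]), 10.5)]
round_seat [(0.74, array([646.9, 191.7]), array([106.7, 103.1]), 37.2)]
thick_pin [(0.86, array([452.2, -11.7]), array([79.7, 81.8]), 6.4)]
thin_pin [(0.55, array([570.9,  20.7]), array([28.5, 70. ]), 24.2)]
square_tube [(0.79, array([454.2, 235.8]), array([14.5, 47.9]), 71.6), (0.6, array([371.6, 134.7]), array([55.6, 47.4]), 84.4)]
base_plate [(0.55, array([444.4, 204.9]), array([86.2, 72.1]), 83.4)]
square_seat [(0.75, array([490.7, 367. ]), array([145.6,  60.9]), 75.2), (0.63, array([578.3, 333. ]), array([114.5, 119. ]), 13.8)]
round_seat [(0.78, array([646.7, 191. ]), array([108.3, 104.4]), 56.6)]
thick_pin []
thin_pin [(0.65, array([591.1,  26.9]), array([73. , 71.7]), 63.5)]
```

View pics/td1.png

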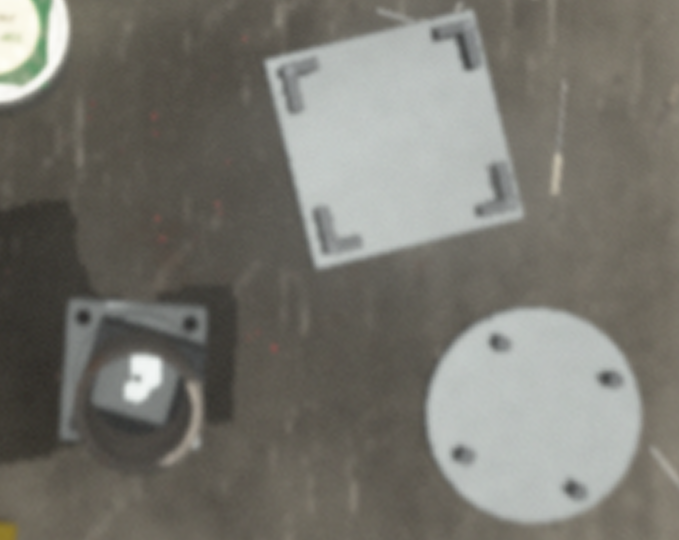

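The top-down picture shows the square seat at +13.7° and centred at (395,140), and the round seat dowels at −18° with centre (534,415). The plate is at −3° and the tube at about −16.5°. Now the pipe.

move_arm([
  [0,[20,3,50],0],
  [0,[20,3,100],0],
  [0,[20,3,140],0],
  [0,[20,3,175],0],
  [0,[20,3,200],0],
  [0,[20,3,210],0],
  [0,[20,3,210],0],
  [0,[20,3,210],0],
  [255,[20,3,210],0],
  [255,[20,3,210],0],
  [255,[20,3,210],0],
  [255,[20,3,210],0],
  [255,[20,3,210],0],
  [255,[20,3,210],0],
])

```text
clock: 6.48
tool_pos: [0.4489, 0.22, 0.1927]
eef_rot: [-0.0, 0.707, 0.707, -0.0]
ft_force: [0.0, -0.6, 0.8]
opening: 0.505
grip_force: 30.0
```

move_arm([
  [255,[0,0,-20],0],
  [255,[0,0,-60],0],
  [255,[-30,22,-80],0],
  [255,[-75,55,-80],0],
  [255,[-120,88,-80],0],
  [255,[-160,117,-80],0],
  [255,[-185,135,-70],0],
  [255,[-194,142,-50],0],
  [255,[-194,142,-20],0],
  [255,[-194,142,0],0],
  [255,[-194,142,0],0],
])

```text
clock: 7.85
tool_pos: [0.5889, 0.027, 0.189]
eef_rot: [-0.003, 0.707, 0.707, -0.002]
ft_force: [-1.0, -0.2, -1.2]
opening: 0.503
grip_force: 30.0
```

```bash
python3 - <<'E'
from h import *
s=bot.read_state();print(s["tool_pos"],s["clock"])
c=bot.read_camera("scene")
im=c["image"][170:370,150:390];cv2.imwrite("pics/hov1.png",cv2.resize(im,None,fx=3,fy=3))
for n in("scene","side","wrist"):
    c=bot.read_camera(n)
    for t in("thin_pin",): print(n,t,rect(c,t,.006),[(m["conf"],onz(c,m["at"],0)) for m in bot.mark_of(c,t)[:2]])
    print([onz(c,m["at"],.083) for m in bot.mark_of(c,"pipe_stub")[:2]])
E
```

```text
[0.58894798 0.02698092 0.18896114] 7.85
scene thin_pin [] []
[array([0.58907458, 0.03237457, 0.083     ])]
side thin_pin [] [(0.62, array([0.57898388, 0.02523429, 0.        ]))]
[array([0.58552997, 0.0239057 , 0.083     ])]
wrist thin_pin [(0.71, array([590.6,  36.7]), array([55. , 69.7]), 90.0)] [(0.67, array([0.59289013, 0.02617132, 0.        ]))]
[array([0.58973785, 0.02236612, 0.083     ])]
```

View pics/hov1.png

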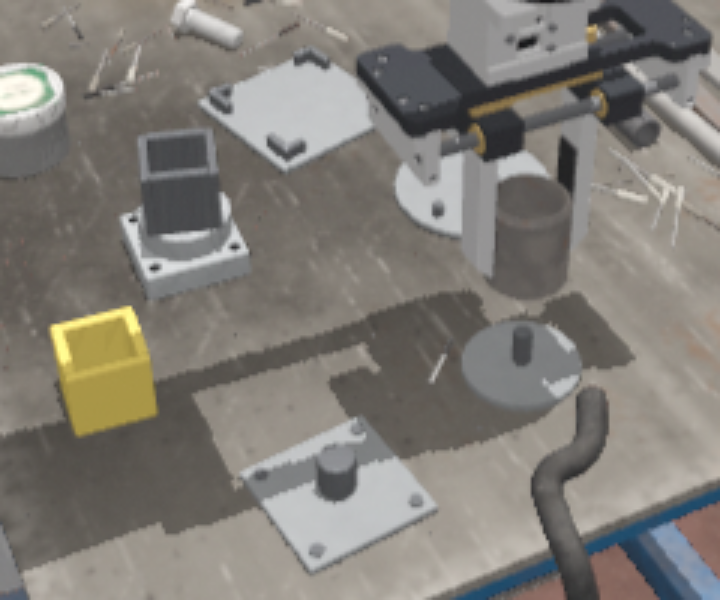

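The picture shows the pipe held upright at (535,240), above the thin pin (522,345), and the rest of the stack standing untouched at (180,210). Lowering.

move_arm([
  [255,[0,0,20],0],
  [255,[0,0,45],0],
  [255,[0,0,62],0],
  [255,[0,0,72],0],
  [255,[0,0,76],0],
  [255,[0,0,76],0],
  [255,[0,0,76],0],
  [0,[0,0,76],0],
  [0,[0,0,76],0],
  [0,[0,0,76],0],
  [0,[0,0,76],0],
  [0,[0,0,76],0],
  [0,[0,0,40],0],
  [0,[0,0,-10],0],
  [0,[0,0,-70],0],
  [0,[0,0,-130],0],
  [0,[0,0,-160],0],
  [0,[0,0,-160],0],
])

```text
clock: 10.75
tool_pos: [0.5917, 0.026, 0.3563]
eef_rot: [0.003, 0.707, 0.707, 0.002]
ft_force: [-0.3, 0.1, 0.3]
opening: 0.999
grip_force: 0.0
```

```bash
python3 - <<'E'
from h import *
s=bot.read_state();print(s["tool_pos"],s["clock"])
for n in("scene","side"):
    c=bot.read_camera(n)
    if n=="scene": cv2.imwrite("pics/p1.png",cv2.resize(c["image"][190:370,200:400],None,fx=3,fy=3))
    for t,z in(("pipe_stub",.006),("thick_pin",0),("square_tube",.038)): print(n,t,[(m["conf"],onz(c,m["at"],z)) for m in bot.mark_of(c,t)[:3]])
E
```

```text
[0.59167672 0.02598474 0.35630885] 10.75
scene pipe_stub [(0.97, array([0.59577448, 0.02804577, 0.006     ])), (0.26, array([0.78423637, 0.01082821, 0.006     ]))]
scene thick_pin [(0.6, array([ 4.52506226e-01, -5.65002541e-03, -1.11022302e-16]))]
scene square_tube [(0.78, array([0.45235381, 0.21262455, 0.038     ])), (0.62, array([0.35488408, 0.0802704 , 0.038     ]))]
side pipe_stub [(0.2, array([0.45174018, 0.24362566, 0.006     ]))]
side thick_pin [(0.8, array([ 0.44897801, -0.01040573,  0.        ]))]
side square_tube [(0.89, array([0.43515346, 0.21328587, 0.038     ])), (0.61, array([0.34551249, 0.07219266, 0.038     ]))]
```

View pics/p1.png

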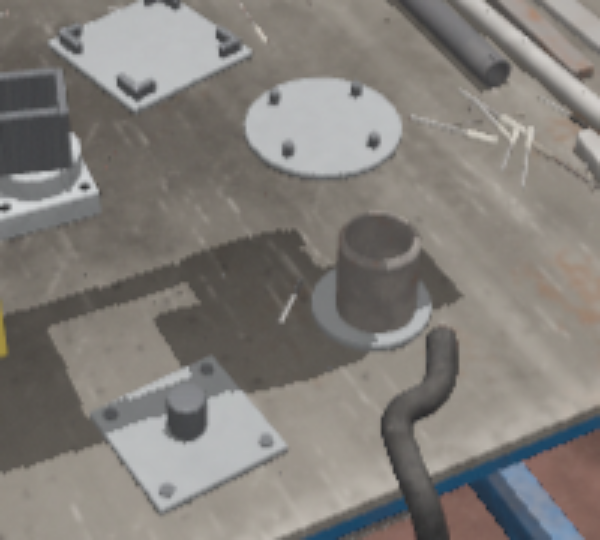

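The pipe stands over the thin pin at (378,270), on its base. On to the tube, turning to its yaw.

move_arm([
  [0,[40,-30,0],0.1],
  [0,[85,-65,0],0.2],
  [0,[130,-100,0],0.288],
  [0,[170,-130,0],0.288],
  [0,[185,-142,0],0.288],
  [0,[185,-142,0],0.288],
  [0,[185,-142,0],0.288],
])

```text
clock: 12.02
tool_pos: [0.4498, 0.2101, 0.3524]
eef_rot: [0.0, 0.802, 0.598, -0.0]
ft_force: [0.9, 0.3, 0.2]
opening: 1.0
grip_force: 0.0
```

```bash
cat >> h.py <<'E'
def delta(xyz,yaw_deg):
    """shift (mm, tool axes) and turn to put TCP at xyz with closing line (tool y) at world yaw"""
    s=bot.read_state();Rm=R.from_quat(np.array(s["eef_rot"])[[1,2,3,0]]).as_matrix()
    cur=np.degrees(np.arctan2(Rm[1,1],Rm[0,1]));t=-(yaw_deg-cur);t=(t+90)%180-90
    return "shift",np.round(Rm.T@(np.array(xyz)-s["tool_pos"])*1000,1),"turn",round(np.radians(t),3),"closing yaw now",round(cur,1),"pos",np.round(s["tool_pos"],4),"t",s["clock"]
E
python3 - <<'E'
from h import *
print(delta([.449,.219,.14],-16.5))
c=bot.read_camera("wrist")
print(rect(c,"square_tube",.083),rect(c,"base_plate",.02),[onz(c,m["at"],.038) for m in bot.mark_of(c,"square_tube")])
cv2.imwrite("pics/td2.png",topdown(c,.083,.38,.52,.15,.29,4))
E
```

```text
('shift', array([  8.5,  -3.4, 212.4]), 'turn', np.float64(-0.001), 'closing yaw now', np.float64(-16.6), 'pos', array([0.4498, 0.2101, 0.3524]), 't', 12.025)
[(0.87, array([376.3, 138.5]), array([57.5, 49.7]), 83.4)] [(0.69, array([447.2, 225.9]), array([49.5, 68.2]), 86.5), (0.5, array([445.3, 206.3]), array([62.3, 57.7]), 73.4)] [array([0.37404812, 0.12752679, 0.038     ]), array([0.45113457, 0.21534845, 0.038     ])]
```

View pics/td2.png

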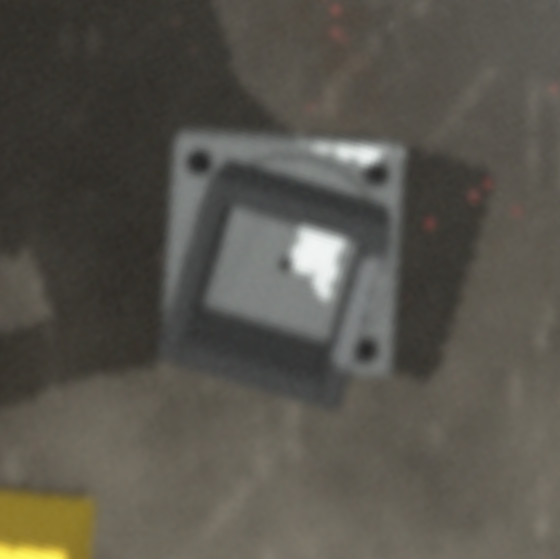

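The rectified view shows the tube top with bottom corners at (163,360) and (340,408). That puts the centre near (0.449, 0.218) with yaw about −16°. Grasping it.

move_arm([
  [0,[8,-3,50],0],
  [0,[8,-3,100],0],
  [0,[8,-3,150],0],
  [0,[8,-3,185],0],
  [0,[8,-3,203],0],
  [0,[8,-3,209],0],
  [0,[8,-3,209],0],
  [0,[8,-3,209],0],
  [255,[8,-3,209],0],
  [255,[8,-3,209],0],
  [255,[8,-3,209],0],
  [255,[8,-3,209],0],
  [255,[8,-3,209],0],
  [255,[8,-3,209],0],
])

```text
clock: 13.98
tool_pos: [0.4486, 0.2195, 0.1437]
eef_rot: [0.0, 0.801, 0.598, 0.0]
ft_force: [0.6, 0.2, -1.2]
opening: 0.508
grip_force: 30.0
```

```bash
python3 - <<'E'
from h import *
print(delta([.452,-.009,.191],-16.5))
E
```

```text
('shift', array([-218.1,   68.2,  -47.3]), 'turn', np.float64(-0.0), 'closing yaw now', np.float64(-16.5), 'pos', array([0.4486, 0.2195, 0.1437]), 't', 13.975)
```

move_arm([
  [255,[0,0,-20],0],
  [255,[0,0,-50],0],
  [255,[-45,14,-60],0],
  [255,[-100,31,-60],0],
  [255,[-150,47,-60],0],
  [255,[-190,60,-60],0],
  [255,[-210,66,-55],0],
  [255,[-218,68,-47],0],
  [255,[-218,68,-47],0],
  [255,[-218,68,-47],0],
  [255,[-218,68,-47],0],
])

```text
clock: 15.35
tool_pos: [0.4519, -0.008, 0.1909]
eef_rot: [0.0, 0.801, 0.599, 0.0]
ft_force: [-0.0, 0.5, -2.5]
opening: 0.506
grip_force: 30.0
```

```bash
python3 - <<'E'
from h import *
print(delta([.452,-.009,.111],-16.5))
for n in("scene","side","wrist"):
    c=bot.read_camera(n)
    print(n,rect(c,"thick_pin",.006),[(m["conf"],onz(c,m["at"],0)) for m in bot.mark_of(c,"thick_pin")[:2]],[(m["conf"],onz(c,m["at"],.086)) for m in bot.mark_of(c,"square_tube")[:2]])
    if n=="scene":
        cv2.imwrite("pics/h2.png",np.hstack([cv2.resize(c["image"][240:380,190:330],None,fx=2.8,fy=2.8),topdown(c,.006,.38,.52,-.08,.06,2.8)]))
E
```

```text
('shift', array([-0.9,  0.4, 79.9]), 'turn', np.float64(0.001), 'closing yaw now', np.float64(-16.4), 'pos', array([ 0.4519, -0.008 ,  0.1909]), 't', 15.35)
scene [(0.77, array([452.4, -12.1]), array([81. , 81.9]), 6.8)] [(0.96, array([ 0.45283326, -0.01294086,  0.        ])), (0.63, array([0.38371776, 0.38051168, 0.        ]))] [(0.96, array([ 0.45168702, -0.01429474,  0.086     ])), (0.69, array([ 0.54814144, -0.04352511,  0.086     ]))]
side [(0.63, array([450.8, -14.6]), array([82.5, 83. ]), 6.3)] [(0.77, array([ 0.45064537, -0.00675772,  0.        ]))] [(0.85, array([ 0.44421021, -0.01885238,  0.086     ])), (0.64, array([0.32635698, 0.02393063, 0.086     ]))]
wrist [(0.64, array([452.2, -10.8]), array([81.5, 81.5]), 5.8)] [(0.75, array([ 0.45232756, -0.01230057,  0.        ]))] [(0.83, array([ 0.44960463, -0.01007417,  0.086     ])), (0.77, array([0.39719142, 0.10135177, 0.086     ]))]
```

View pics/h2.png

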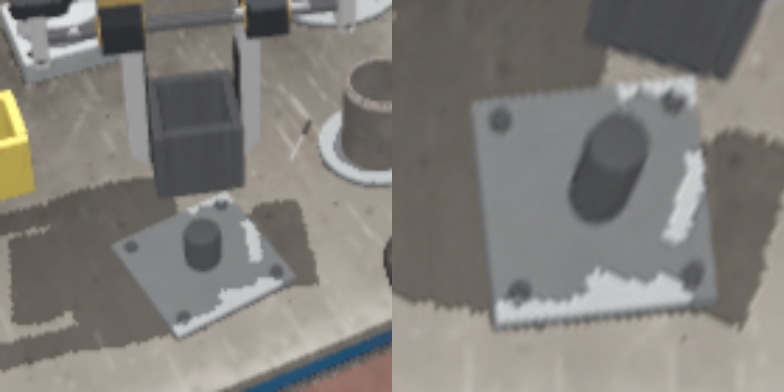

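The pin sits in the middle of the base at (200,240), with the tube held upright above it at (195,130). The masks put the base at (0.452, −0.0115), so I correct by 3 mm and lower.

move_arm([
  [255,[-3,1,15],0],
  [255,[-3,1,40],0],
  [255,[-3,1,58],0],
  [255,[-3,1,70],0],
  [255,[-3,1,78],0],
  [255,[-3,1,78],0],
  [255,[-3,1,78],0],
])

```text
clock: 16.82
tool_pos: [0.4522, -0.0121, 0.1131]
eef_rot: [0.0, 0.801, 0.598, 0.0]
ft_force: [-0.8, -0.2, -1.4]
opening: 0.51
grip_force: 30.0
```

move_arm([
  [255,[0,0,1],0],
  [0,[0,0,1],0],
  [0,[0,0,1],0],
  [0,[0,0,1],0],
  [0,[0,0,1],0],
  [0,[0,0,-30],0],
  [0,[0,0,-80],0],
  [0,[0,0,-140],0],
  [0,[0,0,-200],0],
  [0,[0,0,-220],0],
  [0,[0,0,-220],0],
])

```text
clock: 18.2
tool_pos: [0.4524, -0.0121, 0.3349]
eef_rot: [0.002, 0.801, 0.598, 0.002]
ft_force: [0.1, -0.7, 0.4]
opening: 1.002
grip_force: 0.0
```

```bash
python3 - <<'E'
from h import *
print(delta([.449,.205,.333],-18))
for n in("scene","side"):
    c=bot.read_camera(n)
    print(n,[(m["conf"],onz(c,m["at"],.006)) for m in bot.mark_of(c,"square_tube")[:2]])
    for t,z in(("disc",.038),("base_plate",.02)): print(t,rect(c,t,z),[(m["conf"],onz(c,m["at"],z-.02+.002*(t=="disc"))) for m in bot.mark_of(c,t)[:2]])
    if n=="scene": cv2.imwrite("pics/p2.png",cv2.resize(c["image"][200:380,140:340],None,fx=3,fy=3))
E
```

```text
('shift', array([207.2, -64.9,   1.7]), 'turn', np.float64(0.026), 'closing yaw now', np.float64(-16.5), 'pos', array([ 0.4524, -0.0121,  0.3349]), 't', 18.2)
scene [(0.78, array([0.3575204 , 0.11727261, 0.006     ])), (0.75, array([ 0.4516887 , -0.01466465,  0.006     ]))]
disc [(0.64, array([446.8, 207.5]), array([72. , 60.8]), 63.5), (0.49, array([379.5, 365.3]), array([137.2,  69. ]), 76.4)] [(0.77, array([0.45189319, 0.2099522 , 0.02      ]))]
base_plate [(0.74, array([443.9, 205. ]), array([87.7, 70.5]), 85.1)] [(0.67, array([0.43939074, 0.21312608, 0.        ])), (0.49, array([ 0.45680474, -0.00418925,  0.        ]))]
side [(0.65, array([0.36192294, 0.11405173, 0.006     ])), (0.58, array([ 0.4469875 , -0.01275831,  0.006     ]))]
disc [(0.86, array([441.3, 202.2]), array([83.1, 57.6]), 62.6)] [(0.76, array([0.44821573, 0.21596981, 0.02      ]))]
base_plate [(0.65, array([439.2, 197.5]), array([89.5, 76.2]), 84.9)] [(0.87, array([0.44398634, 0.20967238, 0.        ]))]
```

View pics/p2.png

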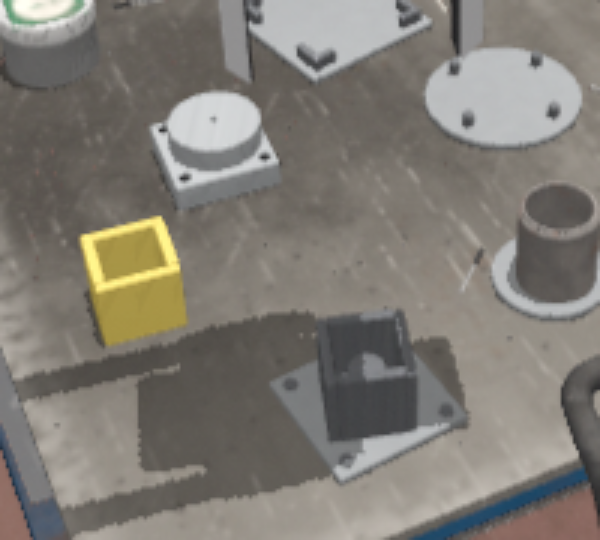

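The tube is seated over the thick pin at (367,375). The disc and plate are still in place at (215,135). Now the disc, with the closing line along the round seat's axis (−18°).

move_arm([
  [0,[45,-14,0],0.026],
  [0,[95,-30,0],0.026],
  [0,[145,-46,0],0.026],
  [0,[190,-60,0],0.026],
  [0,[207,-65,30],0.026],
  [0,[207,-65,60],0.026],
  [0,[207,-65,60],0.026],
  [0,[207,-65,60],0.026],
])

```text
clock: 19.8
tool_pos: [0.4487, 0.2049, 0.2739]
eef_rot: [0.0, 0.809, 0.588, 0.001]
ft_force: [0.0, -0.8, -0.5]
opening: 0.999
grip_force: 0.0
```

```bash
python3 - <<'E'
from h import *
c=bot.read_camera("wrist")
print(rect(c,"disc",.038),rect(c,"base_plate",.02),[onz(c,m["at"],.02) for m in bot.mark_of(c,"disc")])
a=topdown(c,.038,.38,.52,.15,.29,4);b=topdown(c,.02,.38,.52,.15,.29,4)
cv2.imwrite("pics/td3.png",cv2.resize(np.hstack([a,b]),(800,400)))
print(delta([.449,.217,.120],-18))
E
```

```text
[(0.8, array([448.7, 216.1]), array([61.3, 59.1]), 72.0)] [(0.84, array([446.6, 216.3]), array([69.9, 68.5]), 87.0)] [array([0.45121757, 0.21767092, 0.02      ])]
('shift', array([ 11.3,  -4. , 154.3]), 'turn', np.float64(-0.0), 'closing yaw now', np.float64(-18.0), 'pos', array([0.4489, 0.2048, 0.2743]), 't', 20.0)
```

View pics/td3.png

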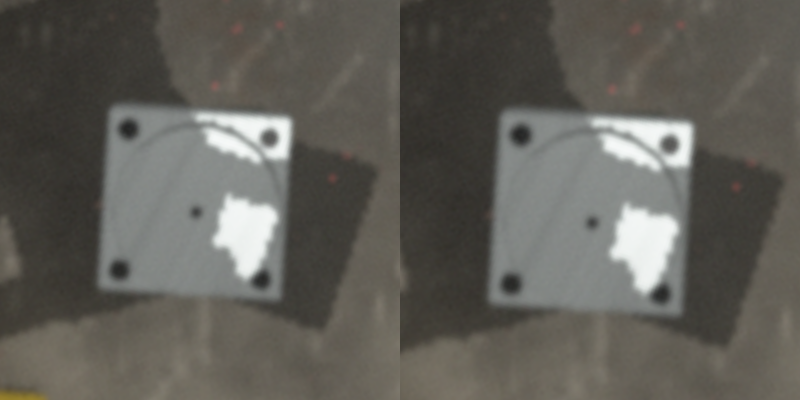

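The disc centre shows at (195,212), which is (0.4485, 0.216). The plate centre is (0.447, 0.2155) at yaw −3.5°. Grasping the disc with the tips about 3 mm above the plate.

move_arm([
  [0,[10,-4,50],0],
  [0,[10,-4,95],0],
  [0,[10,-4,130],0],
  [0,[10,-4,148],0],
  [0,[10,-4,153],0],
  [0,[10,-4,153],0],
  [0,[10,-4,153],0],
  [255,[10,-4,153],0],
  [255,[10,-4,153],0],
  [255,[10,-4,153],0],
  [255,[10,-4,153],0],
  [255,[10,-4,153],0],
])

```text
clock: 21.5
tool_pos: [0.4478, 0.2156, 0.1198]
eef_rot: [0.0, 0.809, 0.588, 0.0]
ft_force: [0.9, -0.8, -0.4]
opening: 0.632
grip_force: 30.0
```

```bash
python3 - <<'E'
from h import *
print(delta([.647,.192,.160],-18))
E
```

```text
('shift', array([ 39.1, 196.8, -40.1]), 'turn', np.float64(0.0), 'closing yaw now', np.float64(-18.0), 'pos', array([0.4478, 0.2156, 0.1198]), 't', 21.5)
```

move_arm([
  [255,[0,0,-15],0],
  [255,[0,0,-40],0],
  [255,[8,40,-50],0],
  [255,[18,90,-50],0],
  [255,[28,140,-50],0],
  [255,[36,180,-50],0],
  [255,[39,197,-45],0],
  [255,[39,197,-40],0],
  [255,[39,197,-40],0],
  [255,[39,197,-40],0],
])

```text
clock: 22.75
tool_pos: [0.646, 0.1923, 0.1599]
eef_rot: [-0.0, 0.809, 0.588, -0.0]
ft_force: [-0.5, -0.4, -3.4]
opening: 0.633
grip_force: 30.0
```

```bash
python3 - <<'E'
from h import *
print(delta([.647,.192,.107],-18))
for n in("scene","side","wrist"):
    c=bot.read_camera(n)
    print(n,rect(c,"round_seat",.006)[:2],[(m["conf"],onz(c,m["at"],0)) for m in bot.mark_of(c,"round_seat")[:2]],rect(c,"disc",.076),[(m["conf"],onz(c,m["at"],.06)) for m in bot.mark_of(c,"disc")[:2]])
    if n=="wrist": w=topdown(c,.016,.57,.73,.12,.27,2.6)
    if n=="scene": s=topdown(c,.016,.57,.73,.12,.27,2.6)
cv2.imwrite("pics/h3.png",np.hstack([s,w])[:,:800])
E
```

```text
('shift', array([-0. ,  1.1, 52.9]), 'turn', np.float64(0.001), 'closing yaw now', np.float64(-17.9), 'pos', array([0.646 , 0.1923, 0.1599]), 't', 22.75)
scene [(0.76, array([644.4, 188.7]), array([105.2, 105.1]), 59.4), (0.56, array([608.6,  51.1]), array([104.2,  48.7]), 58.9)] [(0.6, array([0.65028593, 0.1947092 , 0.        ]))] [(0.94, array([643.9, 187.1]), array([78.6, 55.7]), 62.8)] [(0.83, array([0.64712416, 0.19211425, 0.06      ]))]
side [(0.61, array([641. , 186.9]), array([104.4, 110. ]), 11.8)] [(0.71, array([0.63149803, 0.18999781, 0.        ])), (0.38, array([ 0.44804255, -0.01386771,  0.        ]))] [(0.78, array([641.1, 182.8]), array([79.4, 54.9]), 56.3)] [(0.74, array([0.65083703, 0.19811815, 0.06      ])), (0.46, array([ 0.53596052, -0.03586308,  0.06      ]))]
wrist [(0.9, array([652.8, 211. ]), array([ 68.8, 107.6]), 72.0), (0.34, array([794.9,  77.3]), array([49.2, 21.6]), 82.8)] [(0.68, array([0.64294739, 0.1910733 , 0.        ]))] [(0.87, array([647. , 193.8]), array([63.9, 59.8]), 72.0), (0.71, array([509.5, 229. ]), array([52.7, 57.6]), 86.4), (0.22, array([758.2, 134.1]), array([34. , 14.6]), 82.8)] [(0.98, array([0.64651859, 0.19343275, 0.06      ]))]
```

View pics/h3.png

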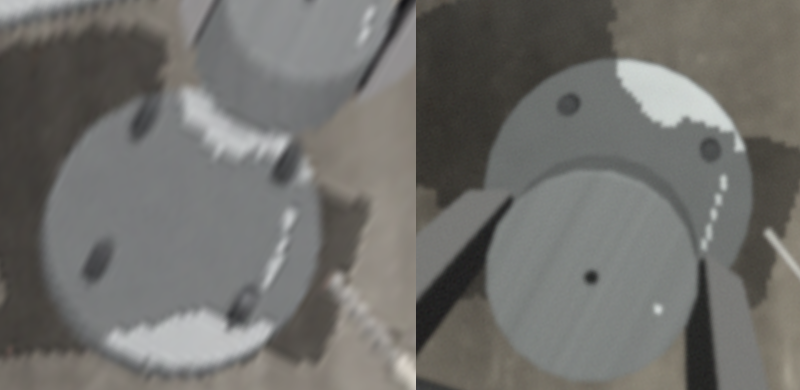

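The wrist view shows dowel tops at (568,103) and (710,149), and the scene view shows all four. That gives a seat centre of (0.6465, 0.194) at −18°. The disc hovers level there, so I lower it with a 1.5 mm correction.

move_arm([
  [255,[1.5,0.5,15],0],
  [255,[1.5,0.5,32],0],
  [255,[1.5,0.5,44],0],
  [255,[1.5,0.5,50],0],
  [255,[1.5,0.5,53],0],
  [255,[1.5,0.5,53],0],
  [255,[1.5,0.5,53],0],
])

```text
clock: 24.38
tool_pos: [0.6483, 0.1933, 0.1075]
eef_rot: [0.0, 0.809, 0.588, 0.001]
ft_force: [-0.9, -0.6, -2.9]
opening: 0.63
grip_force: 30.0
```

move_arm([
  [255,[0,0,1],0],
  [0,[0,0,1],0],
  [0,[0,0,1],0],
  [0,[0,0,1],0],
  [0,[0,0,1],0],
  [0,[0,0,-30],0],
  [0,[0,0,-80],0],
  [0,[0,0,-130],0],
  [0,[0,0,-160],0],
  [0,[0,0,-160],0],
  [0,[0,0,-160],0],
])

```text
clock: 25.75
tool_pos: [0.6474, 0.1931, 0.2647]
eef_rot: [-0.001, 0.809, 0.588, -0.001]
ft_force: [0.9, 0.2, 0.2]
opening: 1.002
grip_force: 0.0
```

```bash
python3 - <<'E'
from h import *
print(delta([.447,.2155,.26],-3.5))
w=None
for n in("scene","side","wrist"):
    c=bot.read_camera(n)
    print(n,rect(c,"disc",.024),[(m["conf"],onz(c,m["at"],.006)) for m in bot.mark_of(c,"disc")[:2]],rect(c,"square_seat",.006))
    if n=="wrist": w=topdown(c,.006,.50,.73,.12,.40,2.1)
    if n=="scene": s=cv2.resize(c["image"][180:320,170:350],None,fx=2.9*588/588/1.4,fy=2.9/1.4)
h=max(w.shape[0],s.shape[0]);f=lambda a:cv2.copyMakeBorder(a,0,h-a.shape[0],0,0,0)
o=np.hstack([f(s),f(w)]);print(o.shape);cv2.imwrite("pics/p3.png",o)
E
```

```text
('shift', array([ -40.6, -197.5,    5.2]), 'turn', np.float64(-0.253), 'closing yaw now', np.float64(-18.0), 'pos', array([0.6474, 0.1931, 0.2647]), 't', 25.75)
scene [(0.85, array([644.8, 188.5]), array([80.1, 59.3]), 62.9)] [(0.84, array([0.64679485, 0.18682271, 0.006     ]))] [(0.68, array([576.5, 334.3]), array([115.1, 118.9]), 14.3)]
side [(0.78, array([638.6, 180.4]), array([79.1, 57.9]), 56.4)] [(0.58, array([0.64612727, 0.19619323, 0.006     ]))] [(0.6, array([576.5, 327.8]), array([121. , 124.6]), 14.0), (0.57, array([785.3,  15.1]), array([200.9,  38.1]), 81.1)]
wrist [(0.91, array([649. , 194.6]), array([59.8, 59.5]), 72.0), (0.29, array([463.6,   1.4]), array([58.2, 98.8]), 72.1)] [(0.88, array([0.64817955, 0.19446956, 0.006     ]))] [(0.83, array([576.7, 330.5]), array([109.7, 108.2]), 13.8)]
(588, 855, 3)
```

View pics/p3.png

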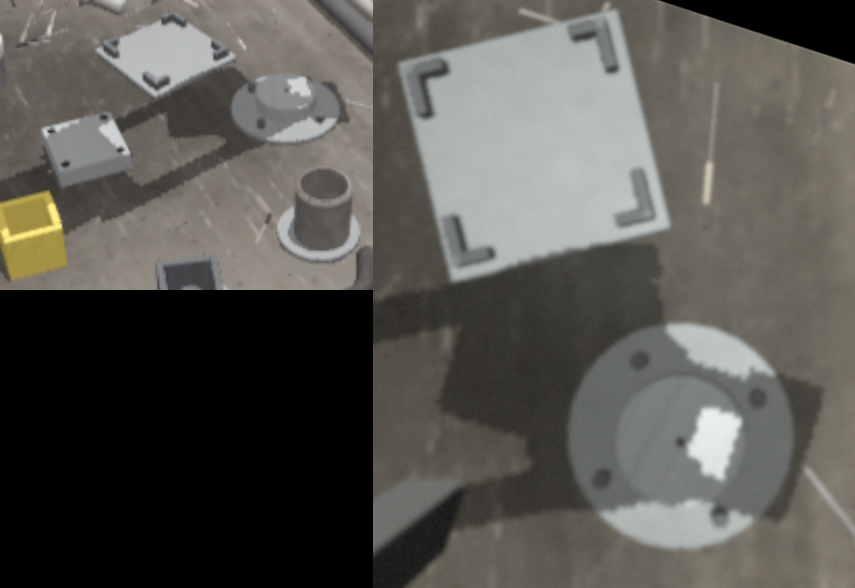

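The disc lies on the round seat between its dowels at (680,440), and the plate stays at (85,148). The square seat centre is (0.5767, 0.3305) at 13.8°. Now the plate.

move_arm([
  [0,[-8,-40,0],-0.1],
  [0,[-18,-90,0],-0.2],
  [0,[-28,-140,0],-0.253],
  [0,[-37,-180,0],-0.253],
  [0,[-41,-198,0],-0.253],
  [0,[-41,-198,5],-0.253],
  [0,[-41,-198,5],-0.253],
])

```text
clock: 27.22
tool_pos: [0.4478, 0.2152, 0.2611]
eef_rot: [0.0, 0.729, 0.685, -0.0]
ft_force: [0.6, 0.0, 0.7]
opening: 0.999
grip_force: 0.0
```

```bash
python3 - <<'E'
from h import *
c=bot.read_camera("wrist");print(rect(c,"base_plate",.02))
print(delta([.447,.2155,.104],-3.5))
E
```

```text
[(0.85, array([446.5, 215.9]), array([68.8, 68.2]), 86.5)]
('shift', array([  0.3,  -1. , 157.2]), 'turn', np.float64(-0.001), 'closing yaw now', np.float64(-3.5), 'pos', array([0.448 , 0.2152, 0.2612]), 't', 27.325)
```

move_arm([
  [0,[1,-1,50],0],
  [0,[1,-1,95],0],
  [0,[1,-1,130],0],
  [0,[1,-1,150],0],
  [0,[1,-1,157],0],
  [0,[1,-1,157],0],
  [0,[1,-1,157],0],
  [255,[1,-1,157],0],
  [255,[1,-1,157],0],
  [255,[1,-1,157],0],
  [255,[1,-1,157],0],
  [255,[1,-1,157],0],
])

```text
clock: 28.82
tool_pos: [0.4464, 0.2165, 0.1051]
eef_rot: [0.0, 0.728, 0.685, 0.001]
ft_force: [0.5, 0.1, 1.0]
opening: 0.726
grip_force: 30.0
```

```bash
python3 - <<'E'
from h import *
print(delta([.5767,.3305,.154],13.8))
E
```

```text
('shift', array([121.7, 123.2, -48.7]), 'turn', np.float64(-0.302), 'closing yaw now', np.float64(-3.5), 'pos', array([0.4464, 0.2165, 0.1051]), 't', 28.825)
```

move_arm([
  [255,[0,0,-15],0],
  [255,[0,0,-40],0],
  [255,[20,20,-52],-0.1],
  [255,[50,50,-52],-0.2],
  [255,[82,83,-52],-0.302],
  [255,[108,109,-52],-0.302],
  [255,[122,123,-49],-0.302],
  [255,[122,123,-49],-0.302],
  [255,[122,123,-49],-0.302],
  [255,[122,123,-49],-0.302],
])

```text
clock: 30.08
tool_pos: [0.5755, 0.3301, 0.1537]
eef_rot: [-0.0, 0.617, 0.787, -0.0]
ft_force: [0.4, 0.8, -4.5]
opening: 0.721
grip_force: 30.0
```

```bash
python3 - <<'E'
from h import *
print(delta([.5767,.3305,.112],13.8))
for n in("scene","side","wrist"):
    c=bot.read_camera(n)
    print(n,rect(c,"square_seat",.006)[:2],rect(c,"base_plate",.069)[:2],[(m["conf"],onz(c,m["at"],.049)) for m in bot.mark_of(c,"base_plate")[:2]])
    if n=="wrist": w=topdown(c,.006,.50,.66,.25,.41,2.5)
    if n=="scene": s=topdown(c,.006,.50,.66,.25,.41,2.5)
cv2.imwrite("pics/h4.png",np.hstack([s,w]))
E
```

```text
('shift', array([ 0.1,  1.3, 41.7]), 'turn', np.float64(-0.0), 'closing yaw now', np.float64(13.8), 'pos', array([0.5755, 0.3301, 0.1537]), 't', 30.075)
scene [(0.65, array([578.8, 332. ]), array([115.3, 122.2]), 12.2)] [(0.61, array([571.8, 315.2]), array([82.3, 89.5]), 13.4)] []
side [(0.67, array([574.3, 328. ]), array([119.7, 119. ]), 14.2), (0.53, array([636.1, 178.6]), array([ 97.4, 104.2]), 52.7)] [(0.83, array([575.8, 302.5]), array([124.2,  66.7]), 62.2)] [(0.88, array([0.56382898, 0.30610029, 0.049     ])), (0.65, array([ 0.41654205, -0.05617207,  0.049     ]))]
wrist [(0.66, array([571.8, 351.9]), array([109.5,  65.4]), 14.0)] [(0.94, array([576. , 331.8]), array([68.9, 72.8]), 13.8)] [(0.88, array([0.57651953, 0.32937688, 0.049     ]))]
```

View pics/h4.png

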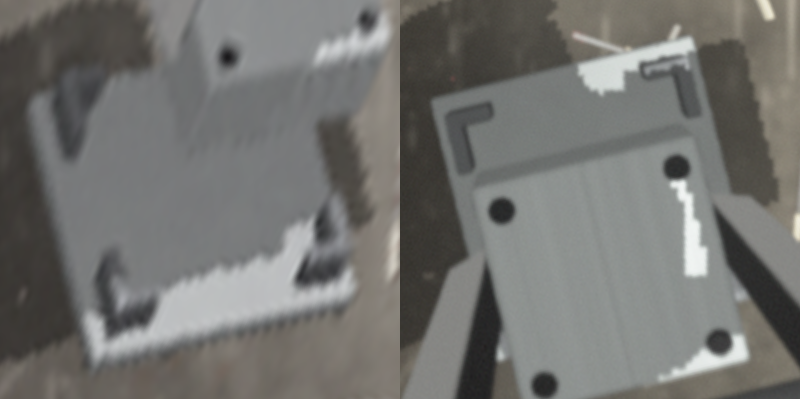

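The plate is held level and square to the seat, with visible stops at (465,135) and (675,85). Lowering with a 1 mm correction.

move_arm([
  [255,[0,1,12],0],
  [255,[0,1,25],0],
  [255,[0,1,35],0],
  [255,[0,1,39],0],
  [255,[0,1,41.5],0],
  [255,[0,1,41.5],0],
  [255,[0,1,41.5],0],
])

```text
clock: 31.55
tool_pos: [0.5774, 0.3311, 0.1128]
eef_rot: [0.0, 0.617, 0.787, 0.001]
ft_force: [0.1, 0.6, -4.3]
opening: 0.719
grip_force: 30.0
```

move_arm([
  [255,[0,0,1.5],0],
  [255,[0,0,1.5],0],
  [0,[0,0,1.5],0],
  [0,[0,0,1.5],0],
  [0,[0,0,1.5],0],
  [0,[0,0,1.5],0],
  [0,[0,0,-30],0],
  [0,[0,0,-80],0],
  [0,[0,0,-130],0],
  [0,[0,0,-180],0],
  [0,[-60,0,-200],0],
  [0,[-60,0,-200],0],
  [0,[-60,0,-200],0],
])

```text
clock: 33.17
tool_pos: [0.5913, 0.2726, 0.3117]
eef_rot: [-0.0, 0.617, 0.787, -0.0]
ft_force: [0.3, -0.2, 0.3]
opening: 1.002
grip_force: 0.0
```

```bash
python3 - <<'E'
from h import *
c=bot.read_camera("wrist");print(rect(c,"base_plate",.026)[:2],rect(c,"square_seat",.006)[:2],rect(c,"disc",.024)[:2])
s=bot.read_camera("scene");cv2.imwrite("pics/f.png",np.hstack([cv2.resize(s["image"][160:370,130:400],(500,389)),topdown(c,.006,.50,.65,.26,.40,2.78)[:389,:300]]) if False else cv2.resize(s["image"][160:370,130:400],(771,600)))
t=topdown(c,.006,.51,.65,.26,.40,2); print([(n,[(m["conf"],onz(s,m["at"],.006)) for m in bot.mark_of(s,n)[:2]]) for n in("pipe_stub","square_tube","disc","base_plate")])
E
```

```text
[(0.6, array([577.8, 329.6]), array([67.8, 66.1]), 13.8)] [] [(0.57, array([648.2, 195.7]), array([59.8, 63.2]), 13.8)]
[('pipe_stub', [(0.97, array([0.59809868, 0.03171713, 0.006     ]))]), ('square_tube', [(0.82, array([ 0.44994133, -0.0161471 ,  0.006     ])), (0.78, array([0.36623958, 0.12056458, 0.006     ]))]), ('disc', [(0.85, array([0.64862122, 0.19407591, 0.006     ]))]), ('base_plate', [(0.95, array([0.56709597, 0.32345852, 0.006     ]))])]
```

View pics/f.png

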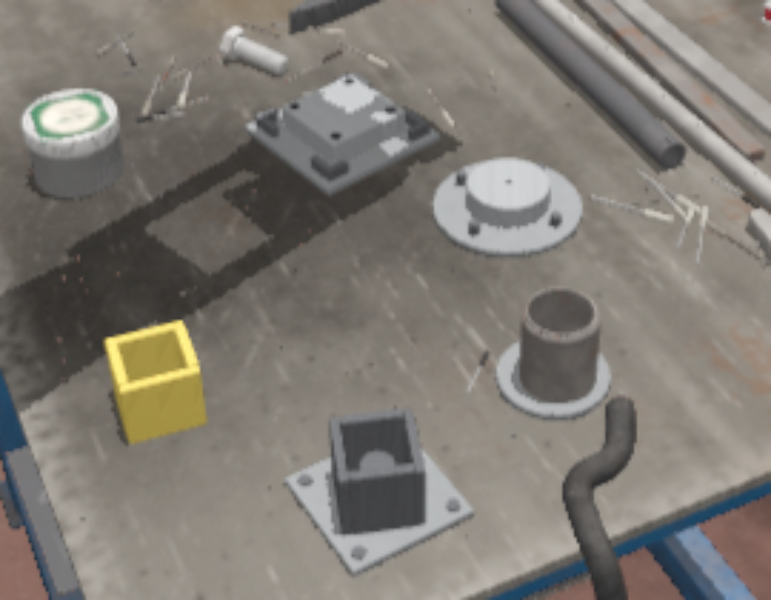

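All four are seated: plate (345,115), disc (508,190), pipe (560,345), tube (377,470). The tin at (72,140) is untouched, and the gripper is clear.

```bash
python3 -c "
from workcell import bot
print(bot.finish_job())"
```

```text
the job is handed in; nothing more can be done
None
```

I took the stack apart from the top and set all four pieces on their stations; the last picture, at about 33 s of the 104 s, shows all four seated and the tin in place. The chisel was out of that picture and the arm did not go near it. I handed the job in, and no verdict came back.

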